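Wedge a rocking drawer unit steady

TASK

The low drawer unit that carries the warmer rocks, because its front-left foot is too short. Push the rubber wedge along the table, thin end first, under that foot until it is snug, and test by pressing gently down on the unit's front-left top corner: if it still rocks, push the wedge farther. Do not lift the wedge, shove the unit out of place or disturb the things around, and finish while holding a gentle fingertip press on that corner, with the unit standing level and firm on the wedge.

Things in the scene. Friction and masses are not known exactly. Their poses are not given: they have to be found in the camera images.
- drawer_unit: Low white drawer unit, 150 mm deep (x), 200 wide (y), flat top at z = 72 mm, 1.9 kg with the cream warmer and cobalt jar fixed on its back right part (top free 35 mm deep along the front, 55 mm wide along the left). Origin: centre of its underside at the feet's soles; x to its back, y to its left; drawers face -x. Four 16 mm round feet, 16 mm high, at x +-62, y +-85 mm; front-left one short.
- foot_spot (a point): Point of the unit straight below the middle of its short front-left foot, level with the other feet's soles (on the table). The unit stands level on the other three; the short foot ends 4.5 to 7.5 mm above the table, an amount that differs every time and is not given. Axes as the unit's.
- press_spot (a point): Point on the unit's flat top near its front-left corner (20 mm from its front face, 22 mm from its left side), nearly above the short foot: press here. About 4 to 5 N down rocks the corner down until the short foot meets the table or the wedge. Axes as the unit's.
- wedge: Loose dark rubber wedge flat on the table left of the unit, 120 mm long (x), 56 wide (y), 70 g. Origin: centre of its underside. Thin end (2 mm thick) at x = +60 mm, roughly facing the short foot; top slopes to 12 mm thick at x = -45; there to x = -60 is an upright heel 26 mm high: push its back. Slides with about 0.5 N; once snug the push passes 3 N; above 10 N the unit may slide.
- dappen: Bystander, leave alone: small clear glass dappen dish, 33 mm wide, 24 high. Origin: centre of its underside.
- cement: Bystander, leave alone: white cement pot with a teal lid, 47 mm wide, 40 high. Origin: centre of its underside.
- dropper: Bystander, leave alone: white dropper bottle with a blue cap, 29 mm wide, 62 high. Origin: centre of its underside.
- file_block: Bystander, leave alone: grey drilled block of root canal files, 37 x 38 mm, 59 high. Origin: centre of its underside.
- mirror: Bystander, leave alone: dental mirror lying flat, 154 mm long, 14 high. Origin: centre of its underside.
- kidney: Bystander, leave alone: steel kidney dish, 70 x 169 mm, 16 high. Origin: centre of its underside.
- amber: Bystander, leave alone: amber bottle with a white cap, 42 mm wide, 85 high. Origin: centre of its underside.
Mind the look-alikes: they are no part of the job. Several things have the shape of the wedge; the one meant has the colours described above.

How it is judged:
By the outcome, as a careful person would: the job done as asked, in the order asked, and still so for the second after the job is handed in, while the arm keeps its last pose, push and grip.
It also fails if it takes over 51 s, if anything falls off the work surface, if the arm or the gripper's body presses on something with over 40 N, if the wrist force passes 120 N, or if a joint passes its speed limit or range.

ROBOT

A 6-joint arm with a two-finger parallel gripper is mounted at the origin on a cart in front of the work surface, level with it; the furniture and walls round the work are solid. World frame = base frame: x ahead of the robot, y to its left, z up, the work surface at z = 0. Lengths are in mm, angles in rad, forces in N, time in s.
With the tool pointing down it reaches from about 275 to 750 mm from the base axis. Payload 10.2 kg.
Tool frame: the origin (TCP) lies midway between the tips of the shut fingers; the grasp point (between the pads) lies 19 mm behind it; z points along the fingers, y is the direction in which the jaws open and shut (so a half turn about z gives the same grasp; the last joint's range is limited). The gripper opens to 85 mm and grips with 20 to 120 N. Pads are 22 mm wide; open, the fingers measure 114 mm over their backs; the gripper's body (76 mm by 85 mm) begins 54 mm behind the grasp point. The pads swing forward as they close: fully open they stand 13 mm farther back than shut.
Start: joints at [-1.427, 0.313, 1.498, -0, 1.331, -0.223], TCP at [188.269, -490.088, 231.294] pointing down, gripper open.
Joint ranges: [-2.94, 2.94], [-0.97, 2.17], [0.19, 2.56], [-1.23, 4.37], [0.02, 3.11], [-2.88, 2.88]. Speed limits (rad/s): [2.39, 2.39, 3.01, 3.14, 3.14, 3.14].

INTERFACE

Orientations are given as a unit quaternion [w, x, y, z].
In Python, from rig import sense, optics, ctrl gives the robot as it stands.
- The arm moves only by the tool play_rows, never from a script. Its argument "plan" is a list of rows, each a list of 7 numbers: the shift along the world's x, y, z in mm, then the turn, a rotation vector about the world's x, y, z in rad, then the opening, from -1 (shut) to 1 (fully open), so that 0 is half open. A call has 1 to 5 rows; each row shifts and turns the pose as measured when the row begins; what a row does not reach is not made up. A row lasts 1/12 s, in which the tool goes at most 41.7 mm and 7.16 degrees, less where a joint would pass 70% of its speed; a pose out of reach is approached as far as the arm can. A call is refused whole if a number of a shift passes 41.7 or a number of a turn 0.125, either way. A call with a gripper value outside its range is refused whole. The fingers move at their own pace and stop on an object; "grip_force" is the grip in N (left out, the last holds). Time passes only in rows, so rows that do not move let the fingers close. It gives the time, the measured TCP pose, the force and the opening at its end, in the units of the state.
- sense(): the state, without advancing time (a new reading comes with each control period).
- optics.capture(name): name is "scene" or "top" or "wrist"; returns a dict with "img" (480x640x3 uint8, blue, green, red), "fx", "fy", "cx", "cy" (pixels), "world_to_cam" (4x4, takes a point from world to camera coordinates). Camera axes: x right, y up, looking along -z (the intrinsics and any distortion apply to the point x, -y, -z); pixel columns grow to the right and rows downward; lengths in mm; the calibration is good to about 2 mm. The wrist camera is an equidistant fisheye: a pixel r from the principal point sees the ray r / f radians off the axis. A picture is of the moment at which its call begins. There is no depth.
- ctrl.finish_job(): hands the job in, once; it reports no verdict.
The state is a dict: "time_s": time; "joints": joint angles; "dq": joint speeds; "tau": joint torques, N m; "eef_pos": TCP position; "ee_rot": TCP orientation; "force": force on the tool from outside, world axes, zero at the start; "wrist_torque": the same for the moment, N m; "grip_width": opening from 0.0 (shut) to 1.0 (fully open).
Only numpy, scipy, OpenCV 4.12 (cv2) and the standard library are available. Lean on these libraries where they do the work, as an engineer would, in place of code of your own. Each camera call takes 0.05 s, during which the arm holds its last target. There are 200 camera calls.

## Working session

There is one attempt and no reset: what is moved stays moved. The work goes in short steps, Python scripts to look and compute and a tool call to move; the robot and the scene stay as the last step left them, time stands still between calls to the robot, and variables do not carry over. Pictures are saved under pics/ and viewed, about 8 in all and at most 12, crops included, and the job is handed in when it is done.

Besides the shell and the picture viewer there is one more tool, called after "Call:" as a command line: name --pt "numbers of a row" for each row, then --argument value for the rest. play_rows: Moves the arm, as the interface text tells. Its arguments: {"type":"object","properties":{"plan":{"type":"array"},"grip_force":{"type":"number"}},"required":["plan"]}

```bash
mkdir -p pics; ls
python3 - <<'E'
from rig import sense,optics,ctrl
import cv2,pickle
s=sense();print(s)
for n in("scene","top"):
    c=optics.capture(n);cv2.imwrite(f"pics/{n}0.png",c["img"]);pickle.dump(c,open(f"{n}0.pkl","wb"));print(n,{k:v for k,v in c.items() if k!="img"})
E
```

```text
pics
{'time_s': 0.0, 'joints': array([-1.42739652e+00,  3.13471714e-01,  1.49846260e+00,  1.43933995e-05,
        1.33100509e+00, -2.23413648e-01]), 'dq': array([-0.00116249, -0.00051591, -0.00026881, -0.00158374, -0.00136168,
       -0.0009874 ]), 'tau': array([ 8.25972766e-04, -4.12267220e+01, -2.59739703e+01, -1.65597212e-04,
        4.09636748e-03, -3.23841800e-05]), 'eef_pos': array([ 188.2337329 , -489.80948179,  230.71436527]), 'ee_rot': array([-6.72554102e-04,  9.83228170e-01,  1.82378487e-01,  3.39164140e-05]), 'force': array([0.60104158, 0.50284118, 0.17509009]), 'wrist_torque': array([0.03038567, 0.00970527, 0.04555245]), 'grip_width': 1.0000504006130175}
scene {'fx': 514.5639473726463, 'fy': 514.5639473726463, 'cx': 321.3368255268494, 'cy': 238.15796562190565, 'world_to_cam': array([[ 8.92147349e-01, -4.51629633e-01,  1.01873741e-02,
        -5.46212525e+02],
       [ 2.38622857e-01,  4.90283212e-01,  8.38261000e-01,
        -1.79072475e+02],
       [-3.83578207e-01, -7.45421388e-01,  5.45174021e-01,
        -9.29301471e+02],
       [ 0.00000000e+00,  0.00000000e+00,  0.00000000e+00,
         1.00000000e+00]])}
top {'fx': 558.3529163119681, 'fy': 558.3529163119681, 'cx': 320.1520047306924, 'cy': 235.01977444167963, 'world_to_cam': array([[ 8.70289094e-02, -9.96202820e-01,  2.43125564e-03,
        -5.17525655e+01],
       [ 9.71088286e-01,  8.53789545e-02,  2.22930428e-01,
        -6.29518396e+02],
       [-2.22291499e-01, -1.70404281e-02,  9.74831326e-01,
        -1.18134754e+03],
       [ 0.00000000e+00,  0.00000000e+00,  0.00000000e+00,
         1.00000000e+00]])}
```

View pics/top0.png

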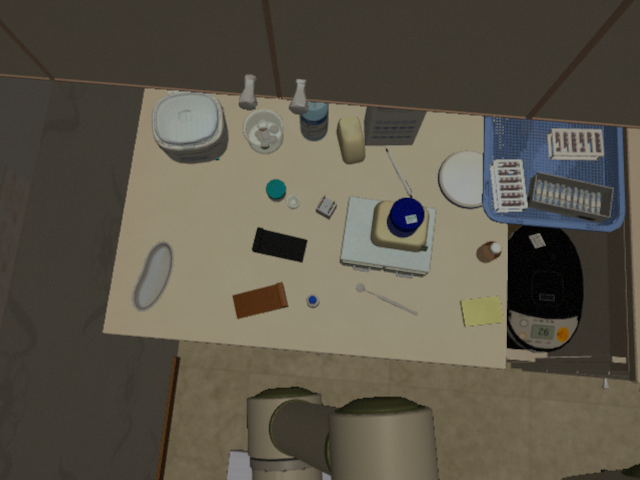

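View pics/scene0.png

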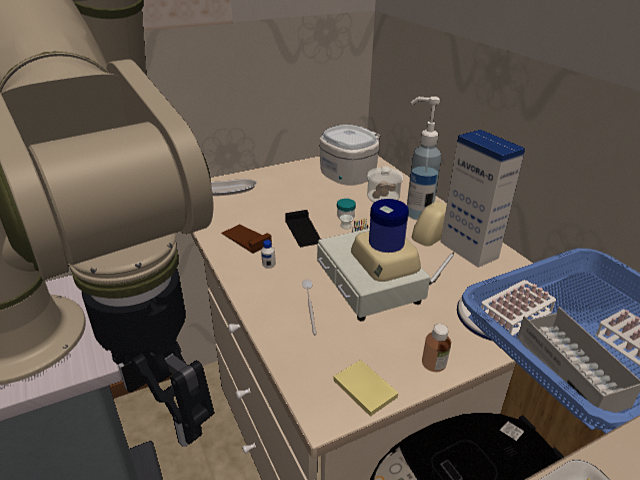

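Candidates with the wedge's shape are the black one at top (280,245) and the red-brown one at top (260,300). The black one fits "dark rubber", lies left of the unit and its thin end faces the short foot at about (345,262). I'll confirm this in a crop.

```bash
cat > h.py <<'E'
import numpy as np,pickle
def ray(c,u,v):
    W=c["world_to_cam"];R,t=W[:3,:3],W[:3,3]
    d=np.array([(u-c["cx"])/c["fx"],-(v-c["cy"])/c["fy"],-1.]);return -R.T@t,R.T@d
def pix2w(c,u,v,z):
    o,d=ray(c,u,v);return o+d*(z-o[2])/d[2]
def w2pix(c,p):
    W=c["world_to_cam"];q=W[:3,:3]@np.asarray(p,float)+W[:3,3]
    return c["cx"]+c["fx"]*q[0]/-q[2],c["cy"]+c["fy"]*q[1]/q[2]
E
python3 - <<'E'
import cv2,pickle
c=pickle.load(open("top0.pkl","rb"));i=c["img"][180:320,230:430]
i=cv2.resize(i,None,fx=4,fy=4,interpolation=cv2.INTER_CUBIC);i=cv2.convertScaleAbs(i,alpha=1.3,beta=25)
cv2.imwrite("pics/crop1.png",i)
E
```

```text
(no output)
```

View pics/crop1.png

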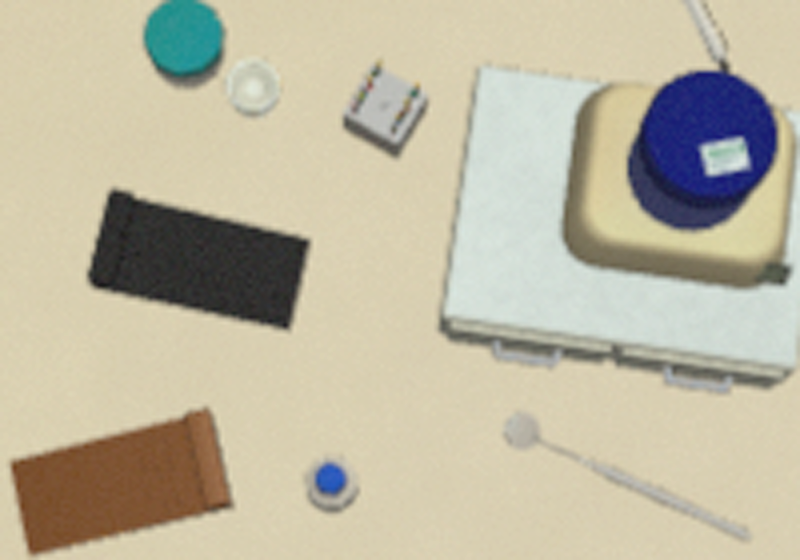

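The crop confirms the black wedge: heel at crop (105,240), thin end at (300,285) pointing right toward the unit. The unit's front-left top corner is at crop (445,320).

Run:
```python
import pickle,numpy as np
from h import *
c=pickle.load(open("top0.pkl","rb"))
f=lambda x,y,z:pix2w(c,230+x/4-.4,180+y/4-.4,z)
bl,fl,fr=f(480,66,72),f(446,320,72),f(792,370,72)
print("BL,FL,FR",bl.round(1),fl.round(1),fr.round(1),np.linalg.norm(bl-fl),np.linalg.norm(fr-fl))
a1=np.degrees(np.arctan2(*(bl-fl)[[1,0]]));d=fl-fr;a2=np.degrees(np.arctan2(-d[0],d[1]))
print("yaw",a1,a2)
y=np.radians((a1*150+a2*200)/350);X=np.array([np.cos(y),np.sin(y)]);Y=np.array([-X[1],X[0]])
# origin from average of corners
o=np.mean([bl[:2]-75*X-100*Y, fl[:2]+75*X-100*Y, fr[:2]+75*X+100*Y],0)
print("unit",o,np.degrees(y));foot=o-62*X+85*Y;press=o-55*X+78*Y;print("foot",foot,"press",press)
t1,t2=f(308,240,2),f(290,328,2);h1,h2=f(113,190,26),f(92,286,20)
print("thin",t1.round(1),t2.round(1),np.linalg.norm(t1-t2),"heel",h1.round(1),h2.round(1),np.linalg.norm(h1-h2))
tm=(t1+t2)[:2]/2;hm=(h1+h2)[:2]/2;w=tm-hm;print("thin mid",tm,"heel mid",hm,np.linalg.norm(w),"dir",np.degrees(np.arctan2(w[1],w[0])),"edge dir",np.degrees(np.arctan2(*(t1-t2)[[1,0]]))-90)
g=foot-tm;print("to foot",g,np.linalg.norm(g),np.degrees(np.arctan2(g[1],g[0])))
for n,x,yy,z in(("dropper",330,480,62),("file",385,110,59),("mirror head",520,430,8),("dappen",253,88,24),("cement",185,38,40)):print(n,f(x,yy,z).round(0))
s=pickle.load(open("scene0.pkl","rb"))
for p in(list(foot)+[5],list(press)+[72],list(tm)+[2],list(hm)+[26]):print(w2pix(s,p))
```

```text
BL,FL,FR [727.9 -55.5  72. ] [579.8 -47.8  72. ] [ 568.5 -240.4   72. ] 148.36494162193733 192.90496458840857
yaw -2.9865435972928753 -3.340900639443748
unit [ 648.50350859 -149.2374055 ] -3.189033335664803
foot [591.32810374 -60.91994924] press [597.92785097 -68.29852204]
thin [633.5  35.6   2. ] [580.   41.2   2. ] 53.803868832926874 heel [648.1 150.6  26. ] [591.4 157.2  20. ] 57.34741759272576
thin mid [606.76154515  38.39408357] heel mid [619.74584358 153.89608245] 116.22953046417892 dir -96.41404659385255 edge dir -96.00448795354052
to foot [-15.43344141 -99.31403281] 100.5060606473386 -98.83313518228094
dropper [487.   9.  62.]
file [701.  -4.  59.]
mirror head [531. -97.   8.]
dappen [717.  76.  24.]
cement [740. 117.  40.]
(np.float64(325.47172105514846), np.float64(267.7155082598472))
(np.float64(330.39359796208936), np.float64(242.7445629913522))
(np.float64(311.7290280999157), np.float64(244.12075510894698))
(np.float64(295.94604929247055), np.float64(211.34092542720413))
```

Call:
play_rows --pt "21 34 0 0 0 0.055 -0.5" --pt "21 34 0 0 0 0.055 -0.5" --pt "21 34 0 0 0 0.055 -0.5" --pt "21 34 0 0 0 0.055 -0.5" --pt "21 34 0 0 0 0.055 -0.5"

```text
time_s: 0.52
eef_pos: [291.8, -317.4, 227.8]
ee_rot: [-0.002, 0.949, 0.315, -0.001]
force: [1.0, -0.3, -0.2]
grip_width: 0.294
```

Call:
play_rows --pt "21 34 0 0 0 0.055 -0.5" --pt "21 34 0 0 0 0.055 -0.5" --pt "21 34 0 0 0 0.055 -0.5" --pt "21 34 0 0 0 0.055 -0.5" --pt "21 34 0 0 0 0.055 -0.5"

```text
time_s: 0.93
eef_pos: [398.6, -138.2, 227.3]
ee_rot: [-0.003, 0.894, 0.448, -0.001]
force: [0.2, -1.5, 0.4]
grip_width: 0.251
```

Call:
play_rows --pt "21 34 0 0 0 0.055 -0.5" --pt "21 34 0 0 0 0.055 -0.5" --pt "21 34 0 0 0 0.055 -0.5" --pt "21 34 0 0 0 0.055 -0.5" --pt "21 34 0 0 0 0.055 -0.5"

```text
time_s: 1.35
eef_pos: [505.2, 41.1, 226.9]
ee_rot: [-0.003, 0.82, 0.572, -0.002]
force: [1.0, -1.0, 0.4]
grip_width: 0.252
```

Call:
play_rows --pt "23 29 0 0 0 0.048 -0.5" --pt "23 29 0 0 0 0.048 -0.5" --pt "23 29 0 0 0 0.048 -0.5" --pt "23 29 0 0 0 0.048 -0.5" --pt "23 29 0 0 0 0.048 -0.5"

```text
time_s: 1.77
eef_pos: [622.8, 196.9, 225.1]
ee_rot: [-0.003, 0.74, 0.672, -0.003]
force: [-0.4, -0.5, 0.2]
grip_width: 0.249
```

Call:
play_rows --pt "0 0 -30 0 0 0 -0.5" --pt "0 0 -30 0 0 0 -0.5" --pt "0 0 -20 0 0 0 -0.5" --pt "0 0 -10 0 0 0 -0.5" --pt "0 0 0 0 0 0 -0.5"

```text
time_s: 2.18
eef_pos: [626.6, 204.8, 130.2]
ee_rot: [-0.002, 0.737, 0.676, -0.001]
force: [0.8, 1.1, -0.1]
grip_width: 0.249
```

Run:
```python
from rig import sense,optics
import cv2,pickle
s=sense();print(s["eef_pos"],s["ee_rot"],s["force"],s["joints"])
c=optics.capture("wrist");pickle.dump(c,open("wrist1.pkl","wb"));cv2.imwrite("pics/wrist1.png",c["img"]);print(c["fx"],c["cx"],c["cy"],c["world_to_cam"])
```

```text
[626.58273575 204.76649059 130.24305053] [-0.00208107  0.73656599  0.676362   -0.00081079] [ 0.80133992  1.13265547 -0.12586903] [0.13751805 0.69415547 1.17221313 0.00261037 1.27892677 0.22192956]
371.64829954431775 325.79907017404366 237.5916844661248 [[ 9.96387166e-01 -8.48421384e-02 -3.79840136e-03 -6.06384283e+02]
 [ 8.06513763e-02  9.59288628e-01 -2.70667110e-01 -2.39336037e+02]
 [ 2.66077396e-02  2.69382888e-01  9.62665512e-01 -3.53245133e+02]
 [ 0.00000000e+00  0.00000000e+00  0.00000000e+00  1.00000000e+00]]
```

View pics/wrist1.png

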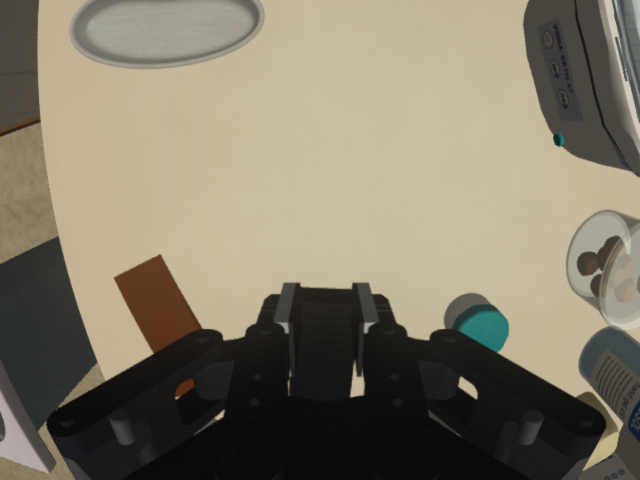

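The wrist view shows the heel's top back edge between the fingers at about (325,289). Cement is to the right at (480,325), and the space behind the heel is clear.

Run:
```python
import pickle,numpy as np
from rig import sense
c=pickle.load(open("wrist1.pkl","rb"));W=c["world_to_cam"];R,t=W[:3,:3],W[:3,3]
def p(u,v,z):
    x,y=u-c["cx"],v-c["cy"];r=np.hypot(x,y);th=r/c["fx"];d=R.T@np.array([np.sin(th)*x/r,-np.sin(th)*y/r,-np.cos(th)]);o=-R.T@t
    return (o+d*(z-o[2])/d[2]).round(1)
for u,v,z in((302,288,26),(352,288,26),(263,297,26),(388,297,26),(480,326,40)):print(u,v,p(u,v,z))
```

```text
302 288 [605.7 167.9  26. ]
352 288 [641.7 164.9  26. ]
263 297 [576.1 162.7  26. ]
388 297 [667.8 155.1  26. ]
480 326 [737.3 128.8  40. ]
```

Call:
play_rows --pt "-2 0 -35 0 0 0 -0.5" --pt "-2 0 -35 0 0 0 -0.5" --pt "-1 0 -20 0 0 0 -0.5" --pt "0 0 -14 0 0 0 -0.5" --pt "0 0 0 0 0 0 -0.5"

```text
time_s: 2.65
eef_pos: [625.8, 204.0, 33.3]
ee_rot: [0.003, 0.737, 0.676, 0.006]
force: [-0.7, -0.6, -0.2]
grip_width: 0.254
```

Call:
play_rows --pt "-2 0 -12 0 0 0 -0.5" --pt "-2 0 -8 0 0 0 -0.5" --pt "-1 0 -6 0 0 0 -0.5" --pt "0 0 -2 0 0 0 -0.5" --pt "0 0 0 0 0 0 -0.5"

```text
time_s: 3.07
eef_pos: [623.6, 204.0, 9.2]
ee_rot: [0.005, 0.737, 0.675, 0.01]
force: [-0.2, 0.9, 0.2]
grip_width: 0.248
```

Call:
play_rows --pt "0 -5 0 0 0 0 -0.5" --pt "0 -5 0 0 0 0 -0.5" --pt "0 -5 0 0 0 0 -0.5" --pt "0 -5 0 0 0 0 -0.5" --pt "0 0 0 0 0 0 -0.5"

```text
time_s: 3.48
eef_pos: [624.8, 181.8, 11.3]
ee_rot: [0.006, 0.737, 0.675, 0.011]
force: [-0.0, -0.5, 1.1]
grip_width: 0.25
```

Run:
```python
from rig import sense,optics
import cv2,pickle,numpy as np
s=sense();print(s["eef_pos"],s["ee_rot"],s["force"])
c=optics.capture("wrist");d=optics.capture("top");cv2.imwrite("pics/both2.png",np.vstack([cv2.resize(c["img"][180:480,100:560],(690,450)),])) 
e=cv2.resize(d["img"][200:320,230:430],(800,480));cv2.imwrite("pics/top2.png",cv2.convertScaleAbs(e,alpha=1.5,beta=20))
```

```text
[624.78518379 181.81367491  11.27086757] [0.00620636 0.73740137 0.67533902 0.01085805] [-0.01802349 -0.49887629  1.12937789]
```

View pics/top2.png

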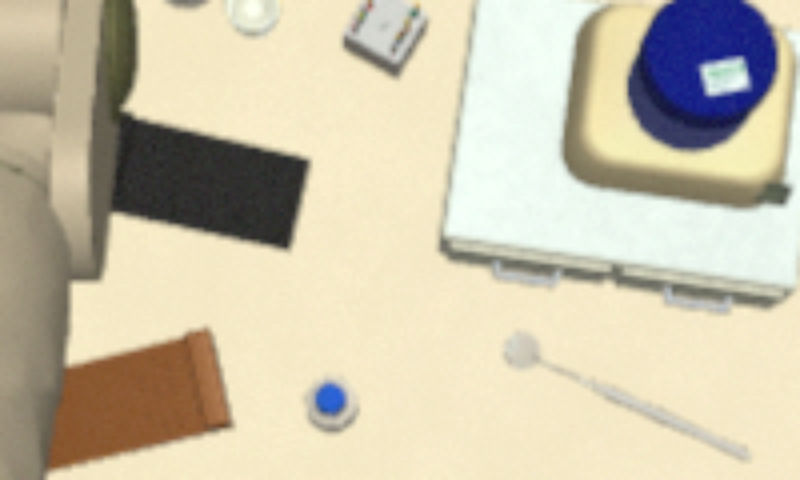

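Call:
play_rows --pt "-1.5 -5 -0.5 0 0 0 -0.5" --pt "-1 -5 -0.5 0 0 0 -0.5" --pt "-1 -5 -0.3 0 0 0 -0.5" --pt "-1 -5 -0.3 0 0 0 -0.5" --pt "-0.7 -5 -0.3 0 0 0 -0.5"

```text
time_s: 4.0
eef_pos: [618.9, 156.6, 9.2]
ee_rot: [0.006, 0.737, 0.676, 0.011]
force: [-0.1, 1.1, 0.8]
grip_width: 0.251
```

Call:
play_rows --pt "-0.7 -5 -0.3 0 0 0 -0.5" --pt "-0.7 -5 -0.3 0 0 0 -0.5" --pt "-0.7 -5 -0.3 0 0 0 -0.5" --pt "-0.7 -5 -0.3 0 0 0 -0.5" --pt "-0.7 -5 -0.3 0 0 0 -0.5"

```text
time_s: 4.42
eef_pos: [615.1, 128.7, 7.8]
ee_rot: [0.006, 0.737, 0.676, 0.011]
force: [0.1, 1.1, 1.0]
grip_width: 0.248
```

Call:
play_rows --pt "-0.7 -5 -0.3 0 0 0 -0.5" --pt "-0.7 -5 -0.3 0 0 0 -0.5" --pt "-0.7 -5 -0.3 0 0 0 -0.5" --pt "-0.7 -4 -0.3 0 0 0 -0.5" --pt "-0.5 -2 0 0 0 0 -0.5"

```text
time_s: 4.83
eef_pos: [611.4, 104.7, 6.4]
ee_rot: [0.006, 0.737, 0.676, 0.011]
force: [-0.3, 0.2, 0.3]
grip_width: 0.25
```

Run:
```python
from rig import sense,optics
import cv2,pickle,numpy as np
s=sense();print(s["eef_pos"],s["ee_rot"],s["force"])
d=optics.capture("top");pickle.dump(d,open("top3.pkl","wb"))
e=cv2.resize(d["img"][200:320,230:430],(800,480));cv2.imwrite("pics/top3.png",cv2.convertScaleAbs(e,alpha=1.5,beta=20))
```

```text
[611.43725081 104.66701946   6.43003315] [0.00615048 0.73713706 0.67561863 0.0114273 ] [-0.27388804  0.15235511  0.34449285]
```

View pics/top3.png

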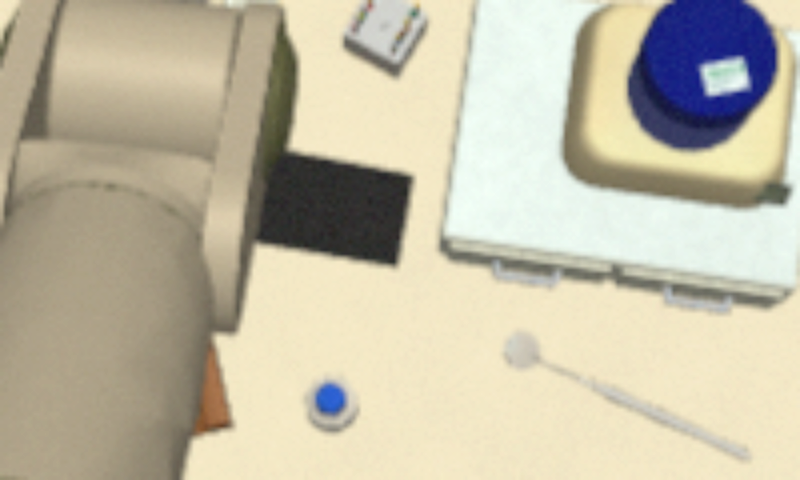

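The wedge's thin end is now at crop (405,221), pointing at the unit's left front. I'll measure its position relative to the foot.

Run:
```python
import pickle,numpy as np
from h import *
c=pickle.load(open("top3.pkl","rb"))
t1,t2=[pix2w(c,230+x/4-.4,200+y/4-.4,2)[:2] for x,y in((413,177),(398,265))]
print((t1+t2)/2,np.degrees(np.arctan2(*(t1-t2)[[1,0]]))-90)
```

```text
[602.09738681 -24.90946967] -94.75724180491711
```

Call:
play_rows --pt "-1 -4 0 0 0 0 -0.5" --pt "-1 -4 0.2 0 0 0 -0.5" --pt "-1 -4 0.2 0 0 0 -0.5" --pt "-1 -4 0.2 0 0 0 -0.5" --pt "-1 -4 0.2 0 0 0 -0.5"

```text
time_s: 5.3
eef_pos: [605.7, 83.3, 7.0]
ee_rot: [0.006, 0.737, 0.676, 0.011]
force: [-0.3, 1.1, -0.8]
grip_width: 0.249
```

Call:
play_rows --pt "-0.8 -4 0.2 0 0 0 -0.5" --pt "-0.8 -4 0.2 0 0 0 -0.5" --pt "-0.8 -4 0.2 0 0 0 -0.5" --pt "-0.8 -4 0.2 0 0 0 -0.5" --pt "-0.6 -4 0.2 0 0 0 -0.5"

```text
time_s: 5.72
eef_pos: [601.3, 61.0, 8.1]
ee_rot: [0.006, 0.737, 0.676, 0.011]
force: [-0.4, 0.4, -0.8]
grip_width: 0.246
```

Run:
```python
from rig import sense,optics
import cv2,pickle,numpy as np
s=sense();print(s["eef_pos"],s["ee_rot"],s["force"],s["wrist_torque"])
d=optics.capture("scene")
e=cv2.resize(d["img"][180:330,230:430],(800,600),interpolation=cv2.INTER_CUBIC);cv2.imwrite("pics/sc4.png",cv2.convertScaleAbs(e,alpha=1.4,beta=20))
```

```text
[601.28197683  60.98564965   8.08767006] [0.00590665 0.73686107 0.6759284  0.01103031] [-0.35414177  0.38376441 -0.81582721] [ 0.04337247  0.06281286 -0.00665021]
```

View pics/sc4.png

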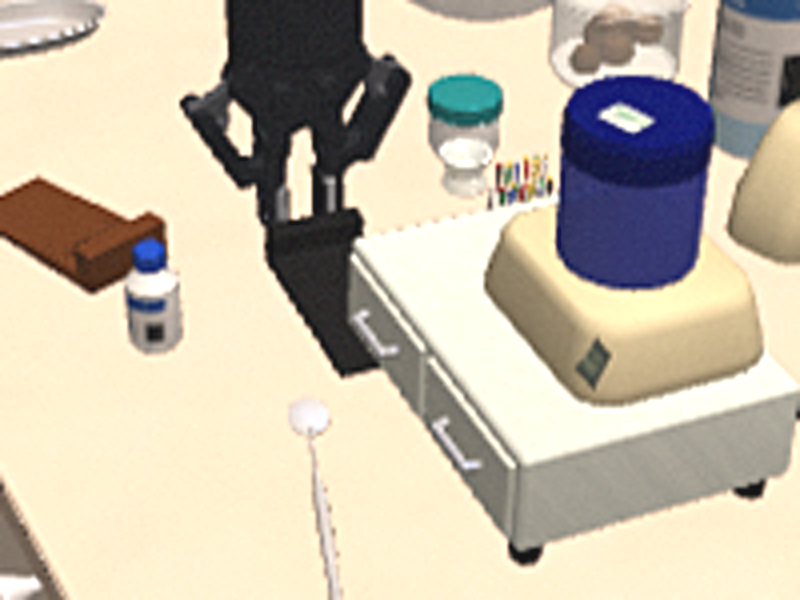

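The scene view shows the wedge's thin end under the front-left corner (crop 345,370), with the gripper behind the heel at (310,225). Nothing else has moved. I'll push in small steps and watch the force.

Call:
play_rows --pt "-0.2 -2.5 0 0 0 0 -0.5" --pt "-0.2 -2.5 0 0 0 0 -0.5" --pt "-0.2 -2 0 0 0 0 -0.5" --pt "-0.2 -2 0 0 0 0 -0.5"

```text
time_s: 6.1
eef_pos: [600.5, 50.5, 8.2]
ee_rot: [0.006, 0.737, 0.676, 0.011]
force: [-0.3, 0.4, -0.2]
grip_width: 0.253
```

Call:
play_rows --pt "-0.2 -2 0 0 0 0 -0.5" --pt "-0.2 -1.5 0 0 0 0 -0.5"

```text
time_s: 6.27
eef_pos: [600.1, 46.6, 8.2]
ee_rot: [0.006, 0.737, 0.676, 0.011]
force: [-0.1, 0.6, 0.0]
grip_width: 0.251
```

Call:
play_rows --pt "-0.2 -1.5 0 0 0 0 -0.5" --pt "-0.2 -1.5 0 0 0 0 -0.5"

```text
time_s: 6.43
eef_pos: [599.6, 43.4, 8.2]
ee_rot: [0.006, 0.737, 0.676, 0.011]
force: [-0.3, 0.1, 0.3]
grip_width: 0.252
```

Call:
play_rows --pt "-0.2 -1.5 0 0 0 0 -0.5" --pt "-0.2 -1.5 0 0 0 0 -0.5"

```text
time_s: 6.6
eef_pos: [599.2, 40.1, 8.2]
ee_rot: [0.006, 0.737, 0.676, 0.011]
force: [-0.2, -0.2, -0.7]
grip_width: 0.248
```

Call:
play_rows --pt "-0.2 -1.5 0 0 0 0 -0.5" --pt "-0.2 -1.5 0 0 0 0 -0.5"

```text
time_s: 6.77
eef_pos: [598.8, 37.1, 8.2]
ee_rot: [0.006, 0.737, 0.676, 0.011]
force: [1.4, 3.2, -0.5]
grip_width: 0.25
```

Call:
play_rows --pt "0 -0.5 0 0 0 0 -0.5"

```text
time_s: 6.85
eef_pos: [598.8, 36.7, 8.2]
ee_rot: [0.006, 0.737, 0.676, 0.011]
force: [-0.1, 4.2, 0.7]
grip_width: 0.25
```

Call:
play_rows --pt "-0.1 -1 0 0 0 0 -0.5"

```text
time_s: 6.93
eef_pos: [598.6, 36.1, 8.2]
ee_rot: [0.005, 0.737, 0.676, 0.012]
force: [0.5, 5.1, 0.1]
grip_width: 0.248
```

Snug: the push reading went 3.2, 4.2, then 5.1 N. I'll back off, lift and work out the press clearance.

Call:
play_rows --pt "0.5 5 0 0 0 0 -0.5" --pt "1 8 0 0 0 0 -0.5" --pt "1 8 0 0 0 0 -0.5" --pt "0 0 30 0 0 0 -0.6" --pt "0 0 40 0 0 0 -1"

```text
time_s: 7.35
eef_pos: [597.0, 59.7, 72.3]
ee_rot: [0.0, 0.737, 0.676, 0.006]
force: [0.2, 0.0, -0.3]
grip_width: 0.069
```

Call:
play_rows --pt "0 0 40 0 0 0 -1" --pt "0 0 30 0 0 0 -1" --pt "0 0 10 0 0 0 -1"

```text
time_s: 7.6
eef_pos: [597.7, 62.2, 160.4]
ee_rot: [0.003, 0.736, 0.677, 0.008]
force: [1.2, -0.2, 0.5]
grip_width: 0.002
```

Run:
```python
from rig import sense,optics
import pickle,numpy as np,cv2
from h import *
s=sense();print(s["eef_pos"],s["ee_rot"],s["grip_width"],s["force"])
T=pickle.load(open("top0.pkl","rb"));S=pickle.load(open("scene0.pkl","rb"))
def tri(a,b):
    (o1,d1),(o2,d2)=ray(T,*a),ray(S,*b);M=np.stack([d1,-d2],1);k=np.linalg.lstsq(M,o2-o1,rcond=None)[0];return (o1+d1*k[0]+o2+d2*k[1])/2
p=tri((230+708/4,180+137/4),(230+636/4,180+118/4));print("jar top",p)
for x in(642,776):print("jar side",pix2w(T,230+x/4,180+137/4,p[2]))
for x,y in((575,180),(600,262)):print("warmer z110",pix2w(T,230+x/4,180+y/4,100))
d=optics.capture("top");pickle.dump(d,open("top5.pkl","wb"))
e=cv2.resize(d["img"][200:320,230:430],(800,480));cv2.imwrite("pics/top5.png",cv2.convertScaleAbs(e,alpha=1.5,beta=20))
```

```text
[597.73795957  62.18350401 160.44216404] [0.00272513 0.73628303 0.67662515 0.0076343 ] 0.0020881107162344266 [ 1.19564852 -0.1939      0.53994535]
jar top [ 663.73464887 -171.78386809  188.51391512]
jar side [ 660.88518526 -138.20243718  188.51391512]
jar side [ 666.89624366 -206.49624004  188.51391512]
warmer z110 [ 657.89834233 -112.5785589   100.        ]
warmer z110 [ 613.12089425 -129.18925445  100.        ]
```

View pics/top5.png

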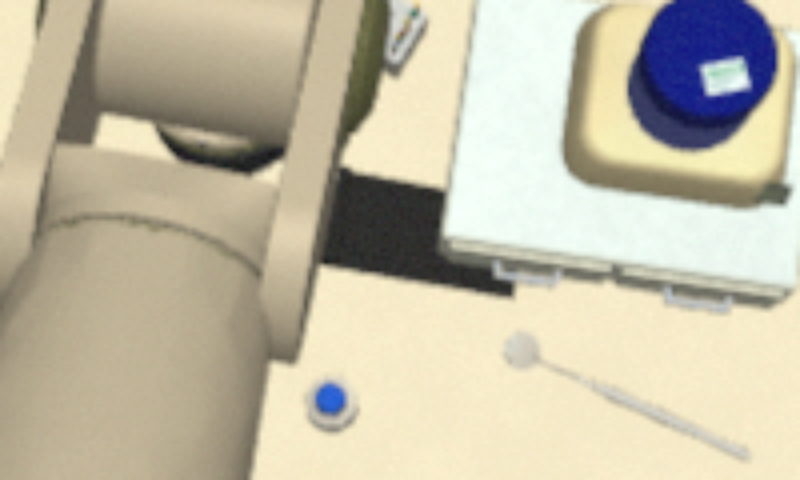

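The wedge sits under the corner with its thin front corner showing at (513,295). The unit's corner is still at (443,245), so it hasn't moved. Next is the press test.

Call:
play_rows --pt "0 -30 0 0 0 0 -1" --pt "0 -30 0 0 0 0 -1" --pt "0 -30 0 0 0 0 -1" --pt "0 -26 0 0 0 0 -1" --pt "0 -10 0 0 0 0 -1"

```text
time_s: 8.07
eef_pos: [597.9, -62.4, 160.3]
ee_rot: [0.004, 0.733, 0.68, 0.008]
force: [-0.6, -0.5, -0.5]
grip_width: 0.0
```

Call:
play_rows --pt "0 0 -30 0 0 0 -1" --pt "0 0 -25 0 0 0 -1" --pt "0 0 -10 0 0 0 -1" --pt "0 0 -5 0 0 0 -1" --pt "0 0 0 0 0 0 -1"

```text
time_s: 8.48
eef_pos: [597.8, -62.2, 86.3]
ee_rot: [0.004, 0.734, 0.679, 0.008]
force: [0.7, -0.4, 0.0]
grip_width: -0.004
```

Call:
play_rows --pt "0 -3 -2 0 0 0 -1" --pt "0 -3 -2 0 0 0 -1" --pt "0 0 -2 0 0 0 -1" --pt "0 0 -2 0 0 0 -1" --pt "0 0 -1 0 0 0 -1"

```text
time_s: 8.9
eef_pos: [599.7, -67.9, 80.1]
ee_rot: [0.006, 0.733, 0.68, 0.009]
force: [0.1, 0.2, -0.1]
grip_width: 0.001
```

Call:
play_rows --pt "0 0 -1 0 0 0 -1" --pt "0 0 -1 0 0 0 -1"

```text
time_s: 9.07
eef_pos: [600.0, -67.9, 78.6]
ee_rot: [0.006, 0.734, 0.68, 0.009]
force: [-0.2, 0.2, 0.1]
grip_width: -0.003
```

Call:
play_rows --pt "-0.5 0 -1.5 0 0 0 -1" --pt "-0.5 0 -1.5 0 0 0 -1"

```text
time_s: 9.23
eef_pos: [599.1, -67.9, 75.7]
ee_rot: [0.007, 0.733, 0.68, 0.01]
force: [-0.2, -0.2, -0.0]
grip_width: -0.0
```

Call:
play_rows --pt "-0.3 0 -1.2 0 0 0 -1" --pt "-0.3 0 -1 0 0 0 -1"

```text
time_s: 9.4
eef_pos: [598.4, -67.9, 73.2]
ee_rot: [0.007, 0.733, 0.68, 0.01]
force: [-0.2, -0.0, 0.9]
grip_width: -0.002
```

Call:
play_rows --pt "0 0 -1 0 0 0 -1"

```text
time_s: 9.48
eef_pos: [598.3, -67.9, 72.1]
ee_rot: [0.007, 0.733, 0.68, 0.01]
force: [-2.5, 0.1, 6.7]
grip_width: 0.001
```

Call:
play_rows --pt "0 0 -0.8 0 0 0 -1"

```text
time_s: 9.57
eef_pos: [598.4, -67.9, 72.0]
ee_rot: [0.007, 0.733, 0.68, 0.01]
force: [-4.7, 2.1, 13.5]
grip_width: 0.001
```

Call:
play_rows --pt "-0.2 0 0 0 0 0 -1"

```text
time_s: 9.65
eef_pos: [598.3, -67.9, 72.4]
ee_rot: [0.007, 0.733, 0.68, 0.01]
force: [-0.7, 0.3, -0.5]
grip_width: -0.0
```

Call:
play_rows --pt "0 0 -0.1 0 0 0 -1"

```text
time_s: 9.73
eef_pos: [598.3, -67.9, 72.4]
ee_rot: [0.007, 0.733, 0.68, 0.01]
force: [-0.9, -0.3, 0.2]
grip_width: -0.001
```

Call:
play_rows --pt "0 0 -0.5 0 0 0 -1"

```text
time_s: 9.82
eef_pos: [598.4, -67.9, 72.1]
ee_rot: [0.007, 0.733, 0.68, 0.01]
force: [-1.2, 0.8, 7.8]
grip_width: 0.001
```

Call:
play_rows --pt "0 0 -0.3 0 0 0 -1"

```text
time_s: 9.9
eef_pos: [598.4, -67.9, 72.1]
ee_rot: [0.007, 0.733, 0.68, 0.01]
force: [-2.4, 0.6, 6.3]
grip_width: 0.003
```

The corner held at z of about 72.1 under 6 N, and earlier under 13 N, so it doesn't rock. I'll do one final visual and steadiness check while holding the press.

Run:
```python
from rig import sense,optics
import cv2,numpy as np,pickle
for i in range(6): d=optics.capture("scene");s=sense();print(s["time_s"],s["eef_pos"].round(2),s["force"].round(1))
a=pickle.load(open("scene0.pkl","rb"))["img"]
f=lambda i:cv2.convertScaleAbs(cv2.resize(i[190:330,230:430],(400,280),interpolation=cv2.INTER_CUBIC),alpha=1.4,beta=20)
g=lambda i:cv2.convertScaleAbs(cv2.resize(i[225:325,310:430],(400,320),interpolation=cv2.INTER_CUBIC),alpha=1.4,beta=20)
cv2.imwrite("pics/fin.png",np.vstack([np.hstack([f(a),f(d["img"])]),np.hstack([g(a),g(d["img"])])]))
```

```text
9.95 [598.41 -67.9   72.12] [-1.2  0.3  4.4]
10.0 [598.43 -67.88  72.15] [-2.4  0.7  5.2]
10.05 [598.41 -67.89  72.12] [-2.1  0.5  5.7]
10.1 [598.4  -67.91  72.11] [-1.3  0.   3.6]
10.15 [598.4  -67.89  72.11] [-1.2  1.   4.7]
10.2 [598.43 -67.88  72.12] [-1.8  0.5  5.2]
```

View pics/fin.png

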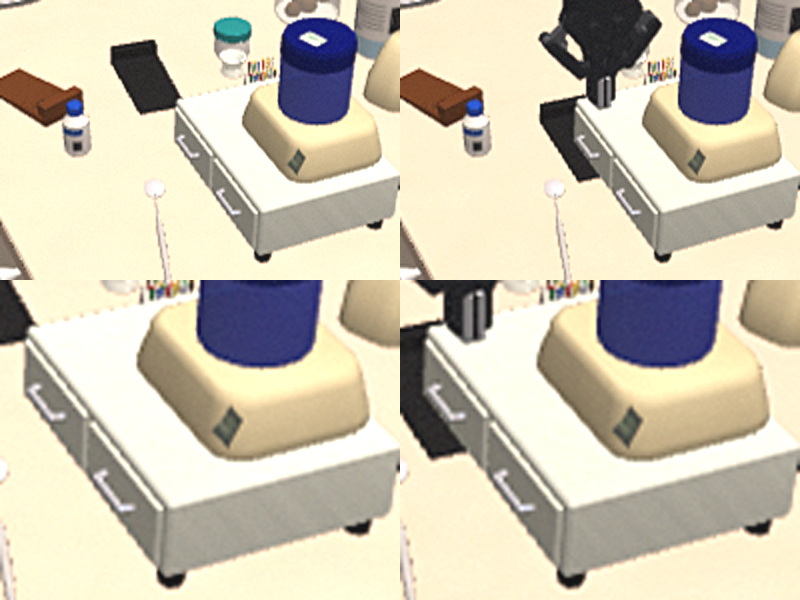

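Before and after match: the unit is in the same place and level, the wedge is under its front-left corner, the fingertip is on that corner and the bystanders in view haven't moved. The press is steady at about 5 N.

```bash
python3 -c "
from rig import ctrl,sense
print(ctrl.finish_job());print(sense()['force'],sense()['eef_pos'])"
```

```text
the job is handed in; nothing more can be done
None
the job is handed in; nothing more can be done
```

I slid the black wedge along the table, thin end first, under the short front-left foot and stopped when it was snug. The push force, under about 1 N until then, had risen through 3.2 and 4.2 to 5.1 N. I then backed off and pressed the front-left top corner with the shut fingertips. The job is handed in, at about 10 s of the 51 s allowed, with that press still held.

- **Press test:** the corner stayed firm, with the fingertip going down less than 0.4 mm. One step of the test peaked at 13.5 N, more than the gentle press asked for, so I eased off and repeated it at about 6–8 N. It needed no further push of the wedge.
- **Final hold:** the press was steady at about 3.6–5.7 N down over the last 0.3 s, with 1–2 N of leftover sideways force. Tip height was about 72.1 mm, the level top height.
- **Pictures:** the before and after views show the unit in place and level, and the bystanders in view unmoved. The gripper partly hid the dappen dish and cement pot, and I didn't recheck the kidney dish and amber bottle at the end.
- **Disagreement:** before the push, the wrist camera put the wedge's heel about 10 mm farther left than the top camera did. I used the top camera's value, and the push from there fitted it.

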